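Feed a well plate through the dark box flap

ROBOT

A 7-joint arm with a two-finger parallel gripper is mounted at the origin on a cart in front of the work surface, level with it; the furniture and walls round the work are solid. World frame = base frame: x ahead of the robot, y to its left, z up, the work surface at z = 0. Lengths are in m, angles in rad, forces in N, time in s.
With the tool pointing down it reaches from about 0.4 to 0.875 m from the base axis. Payload 19.3 kg.
Tool frame: the origin (TCP) lies at the very end of the fingers, on their centre line; the grasp point (between the pads) lies 19 mm behind it; z points along the fingers, y is the line along which they close (so a half turn about z gives the same grasp; the last joint's range is limited). The gripper opens to 85 mm and grips with 20 to 120 N. Pads are 22 mm wide; open, the fingers measure 114 mm over their backs; the gripper's body (76 mm by 85 mm) begins 54 mm behind the grasp point. The pads swing forward as they close: fully open they stand 13 mm farther back than shut.
Start: joints at [1.127, 0.521, -0.036, 1.599, 0.021, 1.021, -0.113], TCP at [0.228, -0.582, 0.231] pointing down, gripper open.
Joint ranges: [-2.91, 2.91], [-0.3, 2.13], [-1.5, 1.42], [0.17, 2.43], [-1.26, 4.41], [0.16, 1.93], [-2.52, 2.52]. Speed limits (rad/s): [1.89, 1.89, 2.39, 2.39, 3.01, 3.01, 3.01].

INTERFACE

Orientations are given as a unit quaternion [w, x, y, z].
In Python, from rig import arm, optics, close_job, look_for, outline_of gives the robot as it stands.
- The arm moves only by the tool carry_out, never from a script. Its argument "deltas" is text: rows parted by semicolons, each of 6 numbers parted by spaces: the shift along the tool's x, y, z in mm, then the turn, a rotation vector about the tool's x, y, z in degrees. A call has exactly 8 rows; each row is the pose to reach, as a shift and turn from the pose commanded when the call began, along the tool's axes at that moment; what a row does not reach only later rows make up. A row lasts 1/10 s, in which the tool goes at most 50 mm and 8.59 degrees, less where a joint would pass 70% of its speed; a pose out of reach is approached as far as the arm can. A call with a gripper value outside its range is refused whole. "hand" is the opening, from 0 (shut) to 1 (fully open), set as the call begins (left out, the last holds). The fingers move at their own pace and stop on an object; "squeeze" is the grip in N (left out, the last holds). Time passes only in rows, so rows that repeat a pose let the fingers close, or fill a call up. It gives the time, the measured TCP pose, the force, the opening and the grip force at its end, in the units of the state.
- arm.read_state(): the state, without advancing time (a new reading comes with each control period).
- optics.grab_frame(name): name is "scene" or "top" or "wrist"; returns a dict with "frame" (384x512x3 uint8, red, green, blue), "K" (3x3 intrinsics, pixels), "R" (3x3) and "t" (3): a world point X has camera coordinates R X + t. Camera axes: x right, y down, z forward; pixel columns grow to the right and rows downward; lengths in m; the calibration is good to about 2 mm. The wrist camera is an equidistant fisheye: a pixel r from the principal point sees the ray r / f radians off the axis. A picture is of the moment at which its call begins. There is no depth.
- close_job(): hands the job in; it is judged then, once.
Trained networks look in the newest picture that a camera, given by its name, has taken for a name from the list of things; names that differ only in an ending like _2 or _b are one class to them, and where a whole thing is asked for, a point or a joint stands for the part that bears it (a point fixed in the world has none). Each returns a list of dicts, best first, with "confidence" (0 to 1); they miss things now and then, are a little off and sometimes report something else, mostly with a low value. They report only what shows in the picture. A call takes as long as a camera call. They do not tell look-alikes from the thing itself.
- look_for(camera, label): "xy" ([column, row] in pixels, amid what is visible of it).
- outline_of(camera, label): "mask" (384x512 bool, what is visible of it) and "xy" ([column, row] in pixels, amid what is visible of it).
The state is a dict: "time": time; "joints": joint angles; "joint_velocities": joint speeds; "joint_torque": joint torques, N m; "tool_pos": TCP position; "tool_rot": TCP orientation; "ft_force": force on the tool from outside, world axes, zero at the start; "wrist_torque": the same for the moment, N m; "opening": finger opening in m; "gripper_force": force on a finger pad.
Only numpy, scipy, OpenCV 4.12 (cv2) and the standard library are available. Lean on these libraries where they do the work, as an engineer would, in place of code of your own. Each camera call takes 0.05 s, during which the arm holds its last target. There are 200 camera calls.

TASK

Put the black well plate away in the grey dark box: with the fingers only pushing, line it up with the box's mouth and slide it gently across the worktop through the hanging flap, its nose pushing the flap open, far enough that the flap can fall clear behind it. Then draw the fingers back out so that the flap swings fully shut by itself. Do not pick up, lift or tip the plate, and leave the other things on the bench and the cap on the box's roof where they are.

Things in the scene. Friction and masses are not known exactly. Their poses are not given: they have to be found in the camera images.
- well_plate: Plate to put away: flat well plate, a pale clear lid (fixed) with a grid of 96 round wells over a black base, 85.5 (x) x 127.8 (y) x 16 mm, about 0.12 kg, loose on the worktop before the box's mouth, up to 50 mm off its lane and 0.25 rad askew. Origin: centre of its underside; x (short side) points roughly into the box. Its walls are upright; fingertips 5 to 10 mm above the worktop push it well.
- dark_box: Grey low sheet-metal box fixed to the worktop, 152 mm wide, 76 mm high, amber window in its roof, no floor (the plate slides on the worktop), mouth toward the robot. Origin: on the worktop, mid-mouth, in the plane of the flap's outer face; x points into the box, y to the left, z up. The lane inside is 144 mm wide. The roof starts in the flap's plane, its underside at 73 mm; the side walls start 9 mm before it.
- flap (a joint): Flap angle: 0 = hanging shut, grows inward to 1.5 rad; it cannot swing outward. An aluminium sheet 138 mm wide, 3 mm thick, 0.05 kg, hanging 54 mm down from its pin. Only its weight closes it, damped, in a second or two. Under 1 N pushes it open. It rides on the well plate at about 0.4 rad and drops off its rear edge only once that edge is about 22 mm behind the mouth.
- flap_edge (a point): Middle of the flap's lower edge, outer face; 12 mm above the worktop when shut.
- flap_hinge (a point): Middle of the flap's top edge at its hinge pin (8 mm thick), 66 mm above the worktop at the top of the mouth, x = 0 of the dark box. Fingers that push the plate home must lean, tips forward by 30 to 45 degrees from upright, to pass below the pin and the roof's edge; shut fingers reach farthest.
- tape_roll: Bystander: roll of cream label tape lying flat, 76 mm across, 19 mm high, left of the plate. Origin: centre of its underside.
- timer: Bystander: white bench timer, 66 x 66 x 19 mm, right of the plate. Origin: centre of its underside.
- beaker_small: Bystander: small clear beaker, 63 mm wide, 80 mm high, left of the dark box. Origin: centre of its underside.
- marker_1: Bystander: white marker pen with a dark cap, 135 mm long, 12 mm thick, lying at the front right. Origin: centre of its underside.
- tweezers: Bystander: tweezers, 125 mm long, 8 mm high, lying at the front left. Origin: centre of the underside.
- loose_cap: Bystander: spare blue tube cap, 35 mm across, 13 mm high, on the rear of the dark box's roof. Origin: centre of its underside.
- wing_left (a point): Front end of the left flared guide wing, at worktop height, x = -45 mm, y = +92 mm of the dark box; the right one mirrors it. The thin wings are 50 mm high and narrow to the lane's 144 mm at the mouth.
- lane_mid (a point): Point on the worktop inside the lane, 74 mm behind the mouth: where the plate's origin belongs. The flap falls clear behind the plate when the plate's origin is 66 mm or more behind the mouth; it meets the back wall (138 mm behind the mouth) at about 95 mm.
There are look-alikes about, which are no part of the job. There is more than one size of the well_plate; the one meant has the size given above.

How it is judged:
By the outcome, as a careful person would: the job done as asked, in the order asked, and still so for the second after the job is handed in, with the robot touching nothing.
It also fails if it takes over 72 s, if anything falls off the work surface, if the arm or the gripper's body presses on something with over 40 N, if the wrist force passes 120 N, or if a joint passes its speed limit or range.

## Working session

There is one attempt and no reset: what is moved stays moved. The work goes in short steps, Python scripts to look and compute and a tool call to move; the robot and the scene stay as the last step left them, time stands still between calls to the robot, and variables do not carry over. Pictures are saved under pics/ and viewed, at most 10 in all, crops included, and the job is handed in when it is done.

Besides the shell and the picture viewer there is one more tool, called by a JSON object that holds its "fn" and its "kwargs". carry_out: Moves the arm, as the interface text tells. Its arguments: {"type":"object","properties":{"deltas":{"type":"string"},"hand":{"type":"number"},"squeeze":{"type":"number"}},"required":["deltas"]}

```bash
mkdir -p pics
cat > h.py <<'E'
import numpy as np, cv2
from rig import arm, optics, close_job, look_for, outline_of
def ray(f,px):
    K,R,t=map(np.array,(f["K"],f["R"],f["t"]))
    d=R.T@np.linalg.solve(K,[px[0],px[1],1.]); c=-R.T@t
    return c,d
def onz(f,px,z):
    c,d=ray(f,px); return c+d*(z-c[2])/d[2]
def proj(f,X):
    K,R,t=map(np.array,(f["K"],f["R"],f["t"])); p=K@(R@np.array(X)+t); return p[:2]/p[2]
E
python3 - <<'E'
from h import *
F={}
for n in("scene","top"):
    F[n]=optics.grab_frame(n); cv2.imwrite(f"pics/{n}0.png",F[n]["frame"][:,:,::-1])
H=dict(well_plate=.016,dark_box=.076,flap_hinge=.066,flap_edge=.012,tape_roll=.019,timer=.019,beaker_small=.04,marker_1=.01,tweezers=.005,loose_cap=.089,wing_left=0,lane_mid=0)
for n in F:
  for l,z in H.items():
    try: r=look_for(n,l)
    except Exception as e: print(n,l,e);continue
    print(n,l,[(round(q["confidence"],2),np.round(q["xy"]).tolist(),np.round(onz(F[n],q["xy"],z),3)[:2].tolist()) for q in r[:3]])
s=arm.read_state();print(s["tool_pos"],s["tool_rot"],s["ft_force"])
E
```

```text
scene well_plate [(0.94, [264.0, 225.0], [0.498, -0.16]), (0.91, [206.0, 196.0], [0.458, 0.093])]
scene dark_box [(0.89, [334.0, 199.0], [0.694, -0.242])]
scene flap_hinge [(0.35, [176.0, 178.0], [0.395, 0.176])]
scene flap_edge []
scene tape_roll [(0.62, [176.0, 176.0], [0.453, 0.288])]
scene timer [(0.64, [304.0, 266.0], [0.45, -0.384]), (0.3, [330.0, 181.0], [0.869, -0.058])]
scene beaker_small [(0.97, [208.0, 165.0], [0.572, 0.265])]
scene marker_1 [(0.77, [252.0, 261.0], [0.365, -0.279])]
scene tweezers [(0.53, [153.0, 192.0], [0.339, 0.237]), (0.35, [334.0, 198.0], [0.811, -0.138])]
scene loose_cap []
scene wing_left [(0.59, [332.0, 200.0], [0.799, -0.143])]
scene lane_mid [(0.59, [337.0, 196.0], [0.834, -0.128]), (0.43, [329.0, 177.0], [0.921, -0.004])]
top well_plate [(0.95, [311.0, 216.0], [0.523, -0.136]), (0.76, [223.0, 237.0], [0.464, 0.1])]
top dark_box [(0.84, [308.0, 146.0], [0.703, -0.124])]
top flap_hinge [(0.75, [304.0, 161.0], [0.664, -0.114])]
top flap_edge [(0.63, [307.0, 165.0], [0.665, -0.127])]
top tape_roll [(0.7, [145.0, 240.0], [0.456, 0.306])]
top timer [(0.7, [400.0, 238.0], [0.468, -0.374])]
top beaker_small [(0.96, [157.0, 194.0], [0.575, 0.273])]
top marker_1 [(0.59, [363.0, 280.0], [0.355, -0.274]), (0.22, [156.0, 195.0], [0.577, 0.285])]
top tweezers []
top loose_cap [(0.26, [310.0, 217.0], [0.513, -0.128])]
top wing_left [(0.97, [311.0, 141.0], [0.734, -0.139])]
top lane_mid [(0.8, [309.0, 143.0], [0.729, -0.133])]
[ 0.22817702 -0.58181928  0.23128991] [-3.35776872e-05  9.82590448e-01  1.85784848e-01  2.36881709e-06] [ 0.02784135  0.81690595 -0.88599374]
```

Run:
```python
import cv2,numpy as np
a=cv2.imread("pics/top0.png"); cv2.imwrite("pics/t0c.png",cv2.resize(a[90:300,190:460],None,fx=2.8,fy=2.8,interpolation=cv2.INTER_CUBIC))
```

```text
(no output)
```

View pics/t0c.png

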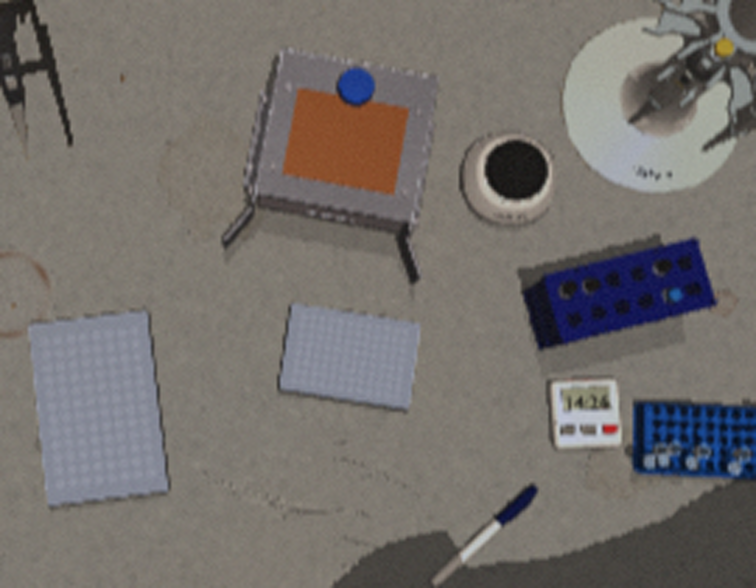

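View pics/scene0.png

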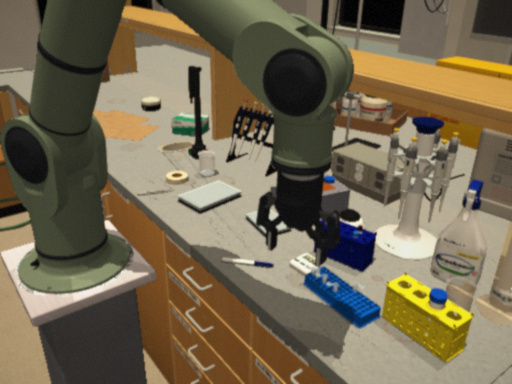

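The small plate (crop 350,357) is the target, because the bigger grid plate on the left is the look-alike. The box mouth faces the robot, with wing ends at crop (228,243) and (415,280). The cap sits at (356,86).

```bash
cat >> h.py <<'E'
from scipy.optimize import least_squares
def w(p,P):
    c,s=np.cos(p[2]),np.sin(p[2]); P=np.array(P,float)
    return np.c_[p[0]+c*P[:,0]-s*P[:,1], p[1]+s*P[:,0]+c*P[:,1], P[:,2]]
def inbox(B,xy):
    c,s=np.cos(B[2]),np.sin(B[2]); d=np.array(xy)-B[:2]; return np.array([c*d[0]+s*d[1],-s*d[0]+c*d[1]])
def plate(n="top",near=None,f=None):
    f=f or optics.grab_frame(n); rs=outline_of(n,"well_plate"); out=[]
    for r in rs:
        m=r["mask"].astype(np.uint8); 
        if m.sum()<80: continue
        cs,_=cv2.findContours(cv2.resize(m,None,fx=4,fy=4,interpolation=cv2.INTER_LINEAR),cv2.RETR_EXTERNAL,cv2.CHAIN_APPROX_NONE)
        c=max(cs,key=len)[:,0]; px=(c+.5)/4-.5
        X=np.array([onz(f,p,.013)[:2] for p in px])
        (cx,cy),(a,b),an=cv2.minAreaRect((X*1000).astype(np.float32))
        if a>b: th=an+90
        else: th=an     # short-side dir
        th=(th+90)%180-90
        out.append((cx/1000,cy/1000,np.radians(th),min(a,b),max(a,b),r["confidence"]))
    return f,out
E
python3 - <<'E'
from h import *
f,o=plate()
for q in o: print(np.round(q,3))
pk=np.array([[228,243],[415,280],[255,192],[415,220],[283,50],[437,75]])/2.8+[190,90]
M=lambda L:[[-.045,.092,.05],[-.045,-.092,.05],[0,.076,.076],[0,-.076,.076],[L,.076,.076],[L,-.076,.076]]
fun=lambda p:(np.array([proj(f,X) for X in w(p,M(p[3]))])-pk).ravel()
r=least_squares(fun,[.66,-.12,-.15,.141]);print(np.round(r.x,4),np.round(r.fun,1)); print(outline_of("top","dark_box")[0]["xy"])
K=f["K"];print(K[0][0],-np.array(f["R"]).T@f["t"])
s=arm.read_state();print(s["joints"])
E
```

```text
[ 4.68000e-01  9.50000e-02 -1.43700e+00  1.24847e+02  1.79697e+02
  7.80000e-01]
[  0.521  -0.147  -0.138  92.576 131.7     0.67 ]
[ 0.6531 -0.1263 -0.1757  0.1426] [-0.3 -0.5  1.4 -0.9 -0.6  0.4 -0.3  1.  -0.9 -0.7  0.7  0.7]
[310.1, 142.1]
486.8785230341611 [ 0.39423453 -0.00431397  1.32030751]
[ 1.1267813   0.52139638 -0.03628697  1.5994836   0.0211605   1.02111357
 -0.11282343]
```

```bash
cat >> h.py <<'E'
from scipy.spatial.transform import Rotation as Ro
import json,os
B=np.array(json.load(open("B.json")) if os.path.exists("B.json") else [.6531,-.1263,-.1757])
def rot(lean=0,yaw=None):
    yaw=B[2] if yaw is None else yaw
    return Ro.from_euler("z",yaw)*Ro.from_matrix(np.diag([1.,-1,-1]))*Ro.from_euler("y",lean,degrees=True)
def qR(): 
    s=arm.read_state(); q=s["tool_rot"]; return s,Ro.from_quat([q[1],q[2],q[3],q[0]])
def go(bx,by,z,lean=0,dyaw=0):
    s,R=qR(); t=w(B,[[bx,by,z]])[0]
    T=rot(lean,B[2]+dyaw); d=R.inv().apply(t-s["tool_pos"])*1000; r=np.degrees((R.inv()*T).as_rotvec())
    print("tgt",np.round(t,3),"delta",np.round(d,1),np.round(r,1),"| now box",np.round(inbox(B,s["tool_pos"][:2]),4),round(s["tool_pos"][2],4),"zaxis",np.round(R.as_matrix()[:,2],2),"F",np.round(s["ft_force"],1),"t",round(s["time"],2))
    return d,r
E
python3 -c "
from h import *
print(rot(40).as_matrix()[:,2],qR()[1].as_matrix().round(2)); go(-.126,-.155,.15)"
```

```text
[ 0.63289152 -0.11235761 -0.76604444] [[ 0.93  0.37  0.  ]
 [ 0.37 -0.93  0.  ]
 [ 0.   -0.   -1.  ]]
tgt [ 0.502 -0.257  0.15 ] delta [ 373.5 -202.6   81.3] [-0.  -0.  31.5] | now box [-0.3387 -0.5228] 0.2313 zaxis [ 0.  0. -1.] F [-0.4 -0.9 -0.3] t 1.45
```

{"fn": "carry_out", "kwargs": {"deltas": "25 -13 0 0 0 3; 60 -32 0 0 0 7; 95 -52 0 0 0 11; 130 -71 5 0 0 15; 165 -90 10 0 0 19; 200 -109 15 0 0 23; 235 -128 20 0 0 27; 260 -142 25 0 0 31.5", "hand": 0}}

```text
time: 2.25
tool_pos: [0.4201, -0.3525, 0.2062]
tool_rot: [-0.0, 0.996, -0.088, 0.0]
ft_force: [0.8, -0.5, -0.8]
opening: 0.0001
gripper_force: 0.0
```

```bash
python3 -c "
from h import *
go(-.126,-.155,.13)"
```

```text
tgt [ 0.502 -0.257  0.13 ] delta [  63.7 -108.5   76.3] [-0.  -0.  -0.1] | now box [-0.1899 -0.2635] 0.2062 zaxis [ 0.  0. -1.] F [ 0.8 -0.5 -0.8] t 2.25
```

{"fn": "carry_out", "kwargs": {"deltas": "8 -13 9 0 0 0; 16 -27 19 0 0 0; 24 -41 28 0 0 0; 32 -54 38 0 0 0; 40 -68 48 0 0 0; 48 -81 57 0 0 0; 56 -95 67 0 0 0; 64 -108 76 0 0 0"}}

```text
time: 3.05
tool_pos: [0.5011, -0.2586, 0.1294]
tool_rot: [-0.0, 0.996, -0.088, -0.0]
ft_force: [-0.3, -0.1, 0.3]
opening: -0.0005
gripper_force: 0.0
```

Run:
```python
from h import *
for n in("scene","top"):
    f,o=plate(n)
    for q in o: print(n,np.round(q,3), inbox(B,q[:2]).round(4), round(q[2]-B[2],3))
    fr=f["frame"][:,:,::-1].copy()
    a=fr[90:240,230:400] if n=="top" else fr[120:270,190:390]
    cv2.imwrite(f"pics/{n}1.png",cv2.resize(a,None,fx=4,fy=4,interpolation=cv2.INTER_CUBIC)[:600])
w_=optics.grab_frame("wrist"); cv2.imwrite("pics/w1.png",w_["frame"][:,:,::-1]); go(-.126,-.155,.008)
```

```text
scene [ 4.72000e-01  9.60000e-02 -1.42100e+00  1.51845e+02  2.04072e+02
  9.20000e-01] [-0.2169  0.1874] -1.245
scene [ 5.21000e-01 -1.50000e-01 -1.66000e-01  1.03232e+02  1.56274e+02
  7.70000e-01] [-0.1257 -0.0468] 0.009
top [  0.52   -0.146  -0.147  88.832 129.143   0.86 ] [-0.1275 -0.0424] 0.029
top [ 4.69000e-01  9.40000e-02 -1.43600e+00  1.20157e+02  1.77747e+02
  6.70000e-01] [-0.2195  0.1853] -1.261
tgt [ 0.502 -0.257  0.008] delta [  1.2  -3.4 122.4] [ 0.  0. -0.] | now box [-0.1272 -0.1583] 0.1304 zaxis [-0. -0. -1.] F [-0.4 -0.5  0.6] t 3.3
```

View pics/scene1.png

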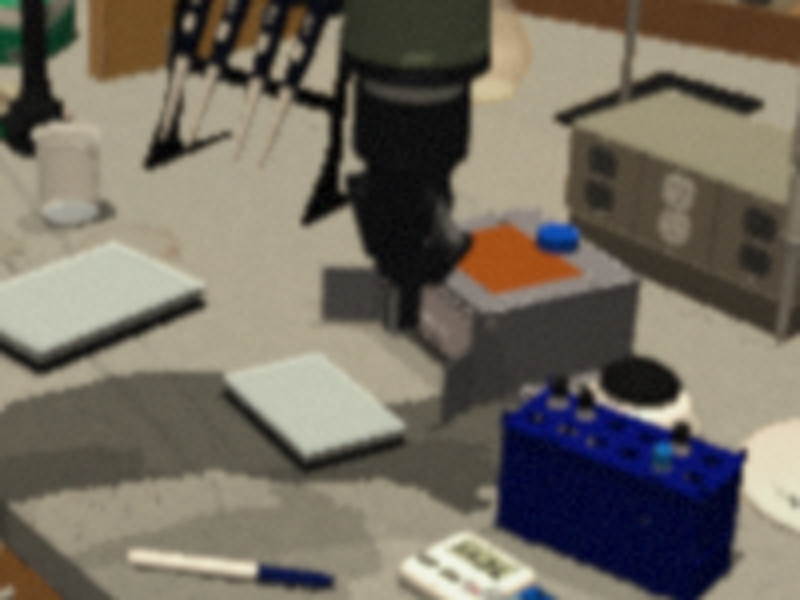

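View pics/w1.png

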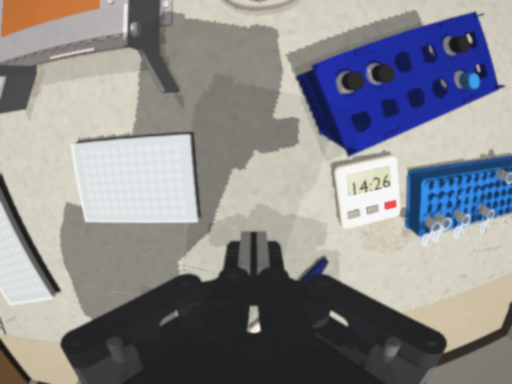

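The wrist view shows the plate at (73–198, 133–223). The right wing foot is near (175,92), the left one near (30,110), and the shut fingertips are at (253,237).

```bash
cat >> h.py <<'E'
def onzw(f,px,z):
    K,R,t=map(np.array,(f["K"],f["R"],f["t"])); v=(np.array(px,float)-K[:2,2])/[K[0,0],K[1,1]]
    th=np.hypot(*v); d=R.T@np.r_[np.sin(th)*v/th,np.cos(th)]; c=-R.T@t
    return c+d*(z-c[2])/d[2]
E
python3 - <<'E'
from h import *
f=optics.grab_frame("wrist")
for nm,p,z in[("Rwing foot",(175,92),0),("Lwing foot",(29,110),0),("FL",(74,143),.016),("FR",(191,133),.016),("RR",(197,221),.016),("RL",(86,221),.016)]:
    X=onzw(f,p,z); print(nm,X.round(3),inbox(B,X[:2]).round(4))
for r in outline_of("wrist","well_plate"):
    print(r["confidence"],r["xy"],r["mask"].sum())
    ys,xs=np.nonzero(r["mask"]); m=r["mask"].astype(np.uint8)
    c=max(cv2.findContours(m,cv2.RETR_EXTERNAL,cv2.CHAIN_APPROX_NONE)[0],key=len)[:,0]
    X=np.array([onzw(f,p,.013)[:2] for p in c]); q=cv2.minAreaRect((X*1000).astype(np.float32)); print(q, inbox(B,np.array(q[0])/1000).round(4))
a=f["frame"][0:150,0:200,::-1]; cv2.imwrite("pics/w1c.png",cv2.resize(a,None,fx=4,fy=4,interpolation=cv2.INTER_CUBIC))
E
```

```text
Rwing foot [ 0.596 -0.203  0.   ] [-0.0432 -0.0855]
Lwing foot [ 0.626 -0.026  0.   ] [-0.0445  0.0942]
FL [ 0.574 -0.091  0.016] [-0.0843  0.0208]
FR [ 0.556 -0.214  0.016] [-0.0804 -0.103 ]
RR [ 0.472 -0.199  0.016] [-0.1653 -0.1036]
RL [ 0.49  -0.075  0.016] [-0.1691  0.022 ]
0.97 [141.0, 180.0] 10305
((522.9976196289062, -142.84107971191406), (133.13731384277344, 88.95889282226562), 81.73799133300781) [-0.1252 -0.039 ]
0.86 [18.6, 265.5] 3944
((467.62030029296875, 99.56995391845703), (178.244384765625, 146.80807495117188), 7.801112174987793) [-0.2221  0.19  ]
```

View pics/w1c.png

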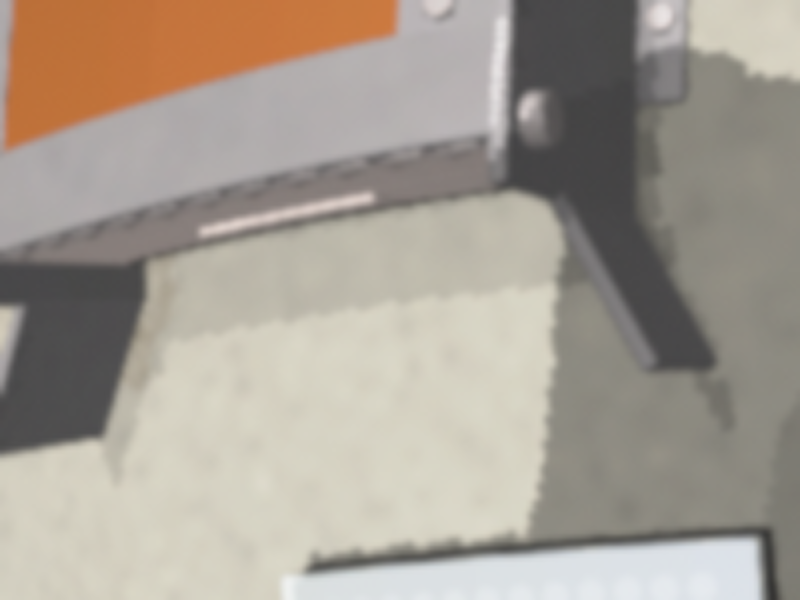

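The box looks about 3–4 mm left of the first fit in this view. I'll split the difference for now and refine it after the side push. Next I lower the shut fingers to the right of the plate.

{"fn": "carry_out", "kwargs": {"deltas": "1 0 15 0 0 0; 1 0 30 0 0 0; 1 0 45 0 0 0; 1 0 60 0 0 0; 1 0 75 0 0 0; 1 0 90 0 0 0; 1 0 105 0 0 0; 1 0 122 0 0 0"}}

```text
time: 4.2
tool_pos: [0.5014, -0.2599, 0.0074]
tool_rot: [0.0, 0.996, -0.088, 0.0]
ft_force: [0.2, 0.5, -0.5]
opening: 0.0001
gripper_force: 0.0
```

{"fn": "carry_out", "kwargs": {"deltas": "0 -5 0 0 0 0; 0 -10 0 0 0 0; 0 -15 0 0 0 0; 0 -20 0 0 0 0; 0 -25 0 0 0 0; 0 -30 0 0 0 0; 0 -35 0 0 0 0; 0 -40 0 0 0 0"}}

```text
time: 5.0
tool_pos: [0.5084, -0.2199, 0.0084]
tool_rot: [-0.0, 0.996, -0.088, 0.0]
ft_force: [0.4, 0.1, 0.3]
opening: -0.0002
gripper_force: 0.0
```

Run:
```python
from h import *
f,o=plate("top")
for q in o: print(np.round(q,3), inbox(B,q[:2]).round(4), round(q[2]-B[2],3))
go(-.1265,-.0765,.008)
```

```text
[ 4.69000e-01  9.30000e-02 -1.43400e+00  1.22343e+02  1.78155e+02
  8.60000e-01] [-0.2193  0.1843] -1.259
[ 5.21000e-01 -1.43000e-01 -1.20000e-01  8.95050e+01  1.27515e+02
  7.90000e-01] [-0.1274 -0.0397] 0.056
tgt [ 0.515 -0.18   0.008] delta [ -0.4 -40.5   0.3] [-0.  0.  0.] | now box [-0.1261 -0.117 ] 0.0083 zaxis [-0.  0. -1.] F [ 0.4 -0.1  0.3] t 5.1
```

{"fn": "carry_out", "kwargs": {"deltas": "0 -5 0 0 0 0; 0 -10 0 0 0 0; 0 -15 0 0 0 0; 0 -20 0 0 0 0; 0 -25 0 0 0 0; 0 -30 0 0 0 0; 0 -34 0 0 0 0; 0 -36 0 0 0 0"}}

```text
time: 5.9
tool_pos: [0.5147, -0.1844, 0.0083]
tool_rot: [-0.0, 0.996, -0.088, -0.0]
ft_force: [-0.4, -0.8, -1.0]
opening: -0.0001
gripper_force: 0.4
```

Run:
```python
from h import *
f,o=plate("top")
for q in o: print(np.round(q,3), inbox(B,q[:2]).round(4), round(q[2]-B[2],3))
f=optics.grab_frame("wrist")
for r in outline_of("wrist","well_plate")[:1]:
    m=r["mask"].astype(np.uint8)
    c=max(cv2.findContours(m,cv2.RETR_EXTERNAL,cv2.CHAIN_APPROX_NONE)[0],key=len)[:,0]
    X=np.array([onzw(f,p,.013)[:2] for p in c]); q=cv2.minAreaRect((X*1000).astype(np.float32)); print(q, inbox(B,np.array(q[0])/1000).round(4))
cv2.imwrite("pics/w2.png",cv2.resize(f["frame"][:,:,::-1],None,fx=1.5,fy=1.5,interpolation=cv2.INTER_CUBIC))
go(-.1265,-.0765,.008)
```

```text
[ 4.69000e-01  9.50000e-02 -1.43700e+00  1.19570e+02  1.77482e+02
  8.60000e-01] [-0.2198  0.1857] -1.261
[ 5.29000e-01 -1.07000e-01 -1.48000e-01  8.96530e+01  1.17215e+02
  6.40000e-01] [-0.1257 -0.0026] 0.028
((405.5061950683594, 71.54351806640625), (77.39056396484375, 203.27540588378906), 45.652366638183594) [-0.2784  0.1515]
tgt [ 0.515 -0.18   0.008] delta [-0.4 -5.5  0.3] [-0.  0. -0.] | now box [-0.1261 -0.082 ] 0.0083 zaxis [-0.  0. -1.] F [ 0.   0.5 -0.4] t 6.1
```

View pics/w2.png

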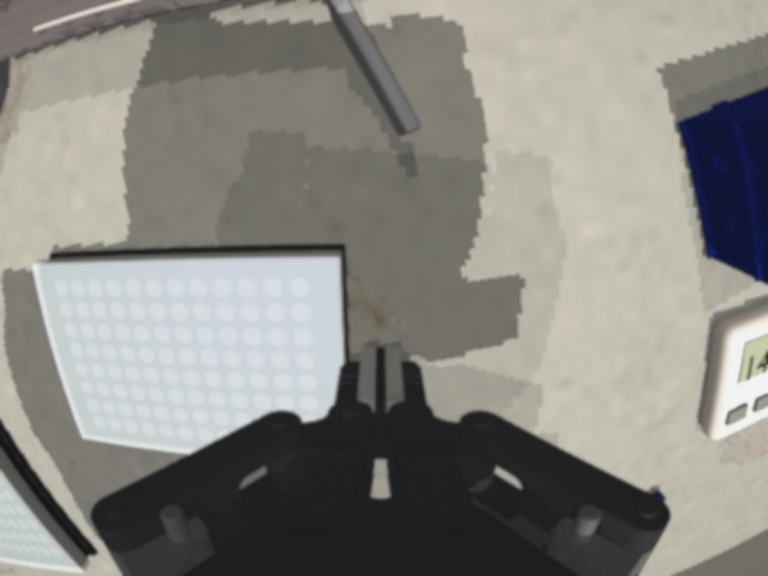

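The plate is aligned with the finger face and about 3 mm right of the lane. I'll push 5 mm more, then back off and rise.

{"fn": "carry_out", "kwargs": {"deltas": "0 -2 0 0 0 0; 0 -4 0 0 0 0; 0 -5 0 0 0 0; 0 -5 0 0 0 0; 0 10 0 0 0 0; 0 20 0 0 0 0; 0 25 -20 0 0 0; 0 25 -50 0 0 0"}}

```text
time: 6.9
tool_pos: [0.5086, -0.2114, 0.0577]
tool_rot: [0.0, 0.996, -0.089, -0.001]
ft_force: [0.2, -0.2, -0.1]
opening: 0.0003
gripper_force: 0.0
```

```bash
python3 -c "
from h import *
go(-.235,.003,.10,0);go(-.235,.003,.10,40)"
```

```text
tgt [ 0.422 -0.082  0.1  ] delta [-108.  -111.8  -42. ] [ 0.   0.2 -0.2] | now box [-0.1274 -0.1091] 0.0577 zaxis [-0.  0. -1.] F [ 0.2 -0.2 -0.1] t 6.9
tgt [ 0.422 -0.082  0.1  ] delta [-108.  -111.8  -42. ] [ 0.1 40.2 -0.1] | now box [-0.1274 -0.1091] 0.0577 zaxis [-0.  0. -1.] F [ 0.2 -0.2 -0.1] t 6.9
```

{"fn": "carry_out", "kwargs": {"deltas": "0 0 -30 0 0 0; -10 -10 -52 0 0 0; -28 -28 -52 0 0 0; -44 -46 -52 0 0 0; -60 -62 -52 0 0 0; -76 -80 -50 0 0 0; -92 -96 -46 0 0 0; -108 -112 -42 0 0 0"}}

```text
time: 7.7
tool_pos: [0.423, -0.0807, 0.1004]
tool_rot: [0.0, 0.996, -0.089, 0.0]
ft_force: [-0.3, 0.4, -0.2]
opening: 0.0003
gripper_force: 0.0
```

{"fn": "carry_out", "kwargs": {"deltas": "0 0 0 0 5 0; 0 0 0 0 10 0; 0 0 0 0 15 0; 0 0 0 0 20 0; 0 0 0 0 25 0; 0 0 0 0 30 0; 0 0 0 0 35 0; 0 0 0 0 40 0"}}

```text
time: 8.5
tool_pos: [0.4324, -0.0972, 0.1859]
tool_rot: [0.011, 0.972, -0.078, 0.221]
ft_force: [-0.5, -0.6, 0.6]
opening: -0.0002
gripper_force: 0.0
```

Run:
```python
from h import *
go(-.20,.003,.008,40); s=arm.read_state(); print(np.round(s["joints"],2))
f,o=plate("top")
for q in o: print(np.round(q,3), inbox(B,q[:2]).round(4), round(q[2]-B[2],3))
f=optics.grab_frame("wrist")
for r in outline_of("wrist","well_plate")[:1]: print(r["confidence"],r["xy"])
cv2.imwrite("pics/w3.png",cv2.resize(f["frame"][:,:,::-1],None,fx=1.5,fy=1.5,interpolation=cv2.INTER_CUBIC))
```

```text
tgt [ 0.457 -0.088  0.008] delta [-56.5 -10.3 170.4] [-1.2 14.4  0.5] | now box [-0.2224 -0.0099] 0.1859 zaxis [ 0.43 -0.06 -0.9 ] F [-0.5 -0.6  0.6] t 8.5
[ 0.53  0.18 -0.51  2.43  0.87  0.16 -2.52]
[ 5.30000e-01 -1.09000e-01 -1.67000e-01  9.25020e+01  1.33963e+02
  7.50000e-01] [-0.1247 -0.0048] 0.009
[ 4.69000e-01  9.40000e-02 -1.43800e+00  1.24291e+02  1.81128e+02
  7.20000e-01] [-0.2197  0.1851] -1.262
0.97 [99.3, 228.2]
```

View pics/w3.png

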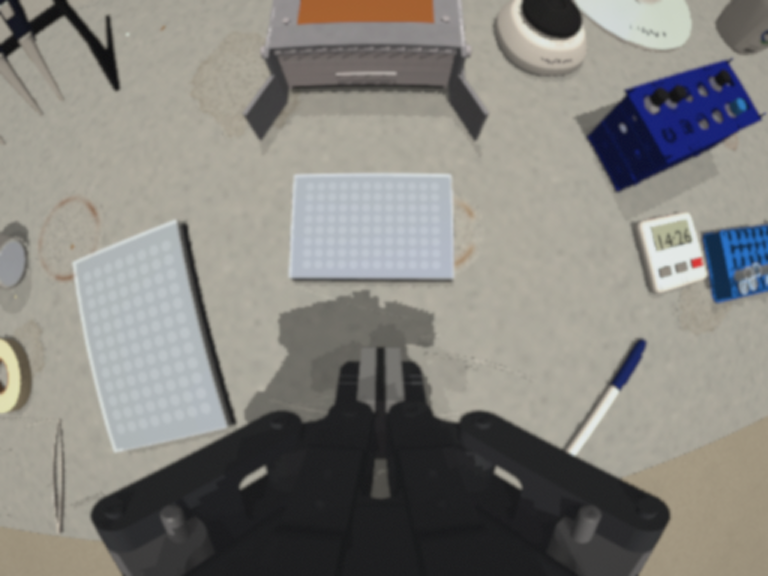

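Now nearly centred: plate corners are at (295,175), (452,175), (453,280) and (290,279), with wing feet near (262,138) and (481,138). The lean isn't reachable this close in because J4, J6 and J7 are at their limits. I'll push upright first and lean later.

Run:
```python
from h import *
f=optics.grab_frame("wrist")
P={}
for nm,p,z in[("Lf",(262,138),0),("Rf",(481,138),0),("Lroof",(269,52),.076),("Rroof",(468,52),.076),("FL",(295,175),.016),("FR",(452,175),.016),("RR",(453,279),.016),("RL",(290,278),.016)]:
    X=onzw(f,np.array(p)/1.5,z); P[nm]=X[:2]; print(nm,X.round(3),inbox(B,X[:2]).round(4))
a=lambda u,v:np.arctan2(*(P[u]-P[v])[[1,0]])-np.pi/2
print("box yaw",a("Lf","Rf"),a("Lroof","Rroof"),"plate yaw",a("FL","FR"),a("RL","RR"))
c=(P["FL"]+P["FR"]+P["RL"]+P["RR"])/4; print("plate c",inbox(B,c), "wing mid",inbox(B,(P["Lf"]+P["Rf"])/2),"roof mid",inbox(B,(P["Lroof"]+P["Rroof"])/2))
s=arm.read_state();print(np.round(s["tool_pos"],4));go(-.215,.003,.05,0)
```

```text
Lf [ 0.629 -0.022  0.   ] [-0.0417  0.099 ]
Rf [ 0.596 -0.21   0.   ] [-0.0412 -0.092 ]
Lroof [ 0.663 -0.049  0.076] [-0.0042  0.0782]
Rroof [ 0.636 -0.194  0.076] [-0.0053 -0.0702]
FL [ 0.581 -0.05   0.016] [-0.084   0.0628]
FR [ 0.56  -0.174  0.016] [-0.0832 -0.0628]
RR [ 0.478 -0.158  0.016] [-0.1668 -0.062 ]
RL [ 0.499 -0.036  0.016] [-0.1675  0.0623]
box yaw -0.17297854127520562 -0.18345493580587702 plate yaw -0.1693362753883796 -0.16944278397658374
plate c [-1.25372581e-01  7.39429049e-05] wing mid [-0.04144644  0.00349609] roof mid [-0.0047478   0.00400644]
[ 0.4319 -0.0965  0.1839]
tgt [ 0.442 -0.086  0.05 ] delta [-49.9 -10.3 124.7] [ -1.  -25.3   0.7] | now box [-0.223  -0.0093] 0.1839 zaxis [ 0.42 -0.06 -0.9 ] F [-0.4  1.1 -0.1] t 8.75
```

```bash
echo '[0.6538,-0.1224,-0.176]' > B.json; python3 -c "
from h import *
go(-.215,-.004,.05,0)"
```

```text
tgt [ 0.441 -0.089  0.05 ] delta [-49.9  -7.3 124.6] [ -1.  -25.3   0.8] | now box [-0.223  -0.0134] 0.1839 zaxis [ 0.42 -0.06 -0.9 ] F [-0.4  1.1 -0.1] t 8.75
```

{"fn": "carry_out", "kwargs": {"deltas": "0 0 0 0 -4 0; 0 0 0 0 -8 0; 0 0 0 0 -12 0; 0 0 0 0 -16 0; 0 0 0 0 -20 0; 0 0 0 0 -25 0; 0 0 0 0 -25 0; 0 0 0 0 -25 0"}}

```text
time: 9.55
tool_pos: [0.432, -0.0949, 0.1833]
tool_rot: [-0.007, 0.997, -0.078, 0.004]
ft_force: [-0.7, 0.1, 0.2]
opening: 0.0002
gripper_force: 0.0
```

```bash
python3 -c "
from h import *
go(-.215,-.004,.05,0);print(arm.read_state()['joints'].round(2))"
```

```text
tgt [ 0.441 -0.089  0.05 ] delta [  7.5  -5.6 133.5] [-0.9 -0.3  1.1] | now box [-0.2232 -0.0118] 0.1833 zaxis [ 0.01  0.01 -1.  ] F [-0.7  0.1  0.2] t 9.55
[ 0.73  0.39 -0.79  2.08  0.37  0.8  -2.01]
```

{"fn": "carry_out", "kwargs": {"deltas": "8 -6 20 -1 0 1; 8 -6 40 -1 0 1; 8 -6 60 -1 0 1; 8 -6 80 -1 0 1; 8 -6 100 -1 0 1; 8 -6 120 -1 0 1; 8 -6 140 -1 0 1; 8 -6 160 -1 0 1"}}

```text
time: 10.35
tool_pos: [0.4415, -0.0886, 0.0238]
tool_rot: [0.002, 0.996, -0.087, 0.003]
ft_force: [0.0, -0.5, -0.7]
opening: -0.0001
gripper_force: 0.0
```

```bash
python3 -c "
from h import *
go(-.18,-.004,.008,0);print(arm.read_state()['joints'].round(2)); go(-.12,-.001,.008,0)"
```

```text
tgt [ 0.476 -0.095  0.008] delta [34.8  0.1 16. ] [ 0.1 -0.4  0.1] | now box [-0.215  -0.0039] 0.0238 zaxis [ 0.01 -0.   -1.  ] F [ 0.  -0.5 -0.7] t 10.35
[ 0.46  0.67 -0.52  2.17  0.74  0.47 -2.38]
tgt [ 0.535 -0.102  0.008] delta [94.9 -2.7 16.4] [ 0.1 -0.4  0.1] | now box [-0.215  -0.0039] 0.0238 zaxis [ 0.01 -0.   -1.  ] F [ 0.  -0.5 -0.7] t 10.35
```

J7 is running out because the solver wants to swing the wrist. I'll lift clear and turn the tool half a turn about z, which gives the same fingers with the last joint freed.

{"fn": "carry_out", "kwargs": {"deltas": "0 0 -30 0 0 0; 0 0 -60 0 0 -8; 0 0 -90 0 0 -16; 0 0 -110 0 0 -24; 0 0 -110 0 0 -32; 0 0 -110 0 0 -40; 0 0 -110 0 0 -48; 0 0 -110 0 0 -56"}}

```text
time: 11.15
tool_pos: [0.441, -0.0883, 0.1342]
tool_rot: [0.003, 0.919, 0.394, 0.002]
ft_force: [-0.5, -0.7, 0.5]
opening: 0.0003
gripper_force: 0.0
```

{"fn": "carry_out", "kwargs": {"deltas": "0 0 0 0 0 -8; 0 0 0 0 0 -16; 0 0 0 0 0 -24; 0 0 0 0 0 -32; 0 0 0 0 0 -40; 0 0 0 0 0 -48; 0 0 0 0 0 -56; 0 0 0 0 0 -64"}}

```text
time: 11.95
tool_pos: [0.4409, -0.0881, 0.134]
tool_rot: [0.004, 0.571, 0.821, -0.0]
ft_force: [-0.2, -0.8, -0.2]
opening: -0.0003
gripper_force: 0.0
```

{"fn": "carry_out", "kwargs": {"deltas": "0 0 0 0 0 -8; 0 0 0 0 0 -16; 0 0 0 0 0 -24; 0 0 0 0 0 -32; 0 0 0 0 0 -40; 0 0 0 0 0 -48; 0 0 0 0 0 -56; 0 0 0 0 0 -60"}}

```text
time: 12.75
tool_pos: [0.4409, -0.0879, 0.1338]
tool_rot: [0.003, 0.084, 0.996, -0.002]
ft_force: [-1.0, 0.6, -0.7]
opening: 0.0
gripper_force: 0.0
```

```bash
cat >> h.py <<'E'
_rot=rot
def rot(lean=0,yaw=None): return _rot(lean,yaw)*Ro.from_euler("z",180,degrees=True)
E
python3 -c "
from h import *
print(arm.read_state()['joints'].round(2)); go(-.215,-.004,.10,0); go(-.215,-.004,.10,40)"
```

```text
[ 1.03  0.84 -1.41  2.1   0.97  1.12  0.54]
tgt [ 0.441 -0.089  0.1  ] delta [-0.5 -0.6 33.8] [-0.2  0.3  0.5] | now box [-0.2157 -0.0033] 0.1338 zaxis [ 0.01 -0.   -1.  ] F [-1.   0.6 -0.7] t 12.75
tgt [ 0.441 -0.089  0.1  ] delta [-0.5 -0.6 33.8] [  0.  -39.7   0.5] | now box [-0.2157 -0.0033] 0.1338 zaxis [ 0.01 -0.   -1.  ] F [-1.   0.6 -0.7] t 12.75
```

{"fn": "carry_out", "kwargs": {"deltas": "0 0 0 0 -5 0; 0 0 0 0 -10 0; 0 0 0 0 -15 0; 0 0 0 0 -20 0; 0 0 0 0 -25 0; 0 0 0 0 -30 0; 0 0 0 0 -35 0; 0 0 0 0 -40 0"}}

```text
time: 13.55
tool_pos: [0.5062, -0.102, 0.1538]
tool_rot: [0.319, 0.081, 0.944, -0.028]
ft_force: [-0.1, 0.8, -0.0]
opening: -0.0
gripper_force: 0.0
```

```bash
python3 -c "
from h import *
print(arm.read_state()['joints'].round(2)); go(-.215,-.004,.06,40)"
```

```text
[ 1.12  0.85 -1.49  2.43  1.88  0.98 -0.19]
tgt [ 0.441 -0.089  0.06 ] delta [109.4   2.2  34.5] [ 0.1 -2.7  0.2] | now box [-0.1489 -0.0058] 0.1538 zaxis [ 0.6 -0.1 -0.8] F [-0.1  0.8 -0. ] t 13.55
```

```bash
python3 -c "
from h import *
go(-.205,-.004,.06,10)"
```

```text
tgt [ 0.451 -0.09   0.06 ] delta [101.5   2.1  40.6] [ 0.1 27.3  0.3] | now box [-0.1489 -0.0058] 0.1538 zaxis [ 0.6 -0.1 -0.8] F [-0.1  0.8 -0. ] t 13.55
```

{"fn": "carry_out", "kwargs": {"deltas": "13 0 5 0 5 0; 26 1 10 0 10 0; 39 1 15 0 15 0; 52 1 20 0 20 0; 65 1 25 0 25 0; 78 2 30 0 27 0; 90 2 36 0 27 0; 101 2 41 0 27 0"}}

```text
time: 14.35
tool_pos: [0.45, -0.0904, 0.0587]
tool_rot: [0.088, 0.085, 0.992, -0.008]
ft_force: [-0.3, 0.3, 0.3]
opening: -0.0001
gripper_force: 0.0
```

```bash
python3 -c "
from h import *
print(arm.read_state()['joints'].round(2)); go(-.20,-.004,.009,10)"
```

```text
[ 0.99  0.93 -1.31  2.26  1.37  0.96  0.22]
tgt [ 0.456 -0.091  0.009] delta [ 2.7  0.2 50. ] [0.  0.2 0.2] | now box [-0.2062 -0.0042] 0.0587 zaxis [ 0.17 -0.03 -0.98] F [-0.3  0.3  0.3] t 14.35
```

Reachable. I'll go down behind the plate.

{"fn": "carry_out", "kwargs": {"deltas": "0 0 8 0 0 0; 1 0 16 0 0 0; 2 0 24 0 0 0; 3 0 32 0 0 0; 3 0 40 0 0 0; 3 0 45 0 0 0; 3 0 48 0 0 0; 3 0 50 0 0 0"}}

```text
time: 15.15
tool_pos: [0.4571, -0.0923, 0.0099]
tool_rot: [0.088, 0.087, 0.992, -0.008]
ft_force: [0.5, -0.5, 0.3]
opening: 0.0001
gripper_force: 0.0
```

```bash
python3 -c "
from h import *
print(arm.read_state()['joints'].round(2)); go(-.16,-.003,.009,10); go(-.10,-.001,.009,10)"
```

```text
[ 0.94  1.03 -1.23  2.25  1.51  0.95  0.14]
tgt [ 0.496 -0.097  0.009] delta [-38.2   1.7   7.8] [-0.   0.2  0.1] | now box [-0.1989 -0.0048] 0.0099 zaxis [ 0.17 -0.03 -0.98] F [ 0.5 -0.5  0.3] t 15.15
tgt [ 0.555 -0.106  0.009] delta [-97.2   3.6  18.4] [-0.   0.2  0.1] | now box [-0.1989 -0.0048] 0.0099 zaxis [ 0.17 -0.03 -0.98] F [ 0.5 -0.5  0.3] t 15.15
```

{"fn": "carry_out", "kwargs": {"deltas": "-7 0 1.3 0 0 0; -14 1 2.6 0 0 0; -21 1 3.9 0 0 0; -29 1 5.4 0 0 0; -36 2 6.7 0 0 0; -43 2 8 0 0 0; -50 2 9.3 0 0 0; -58 3 10.8 0 0 0"}}

```text
time: 15.95
tool_pos: [0.5161, -0.0998, 0.0097]
tool_rot: [0.088, 0.087, 0.992, -0.008]
ft_force: [-2.1, 0.7, 1.6]
opening: 0.0
gripper_force: 0.8
```

Run:
```python
from h import *
print(arm.read_state()['joints'].round(2)); go(-.10,-.001,.009,20)
f,o=plate("top")
for q in o: print(np.round(q,3), inbox(B,q[:2]).round(4), round(q[2]-B[2],3))
```

```text
[ 0.9   1.06 -1.21  2.1   1.46  0.97  0.27]
tgt [ 0.555 -0.106  0.009] delta [-38.8   0.8   7.7] [-0.  -9.8  0.1] | now box [-0.1395 -0.0018] 0.0097 zaxis [ 0.17 -0.03 -0.98] F [-2.1  0.7  1.6] t 15.95
[ 5.6500e-01 -1.1400e-01 -2.0300e-01  9.0153e+01  1.3133e+02  7.3000e-01] [-0.0889 -0.0072] -0.027
[ 4.69000e-01  9.50000e-02 -1.43600e+00  1.19730e+02  1.76571e+02
  6.50000e-01] [-0.2196  0.1815] -1.26
```

{"fn": "carry_out", "kwargs": {"deltas": "-5 0 1 0 0 0; -10 0 2 0 0 0; -15 0 3 0 0 0; -20 0 4 0 -2 0; -25 0 5 0 -4 0; -30 1 6 0 -6 0; -35 1 7 0 -8 0; -39 1 7 0 -10 0"}}

```text
time: 16.85
tool_pos: [0.5554, -0.1056, 0.0098]
tool_rot: [0.175, 0.085, 0.981, -0.016]
ft_force: [-1.3, 0.2, 0.1]
opening: -0.0001
gripper_force: 0.4
```

Run:
```python
from h import *
print(arm.read_state()['joints'].round(2)); go(-.07,0,.01,30)
f,o=plate("top")
for q in o[:1]: print(np.round(q,3), inbox(B,q[:2]).round(4), round(q[2]-B[2],3))
f=optics.grab_frame("wrist")
cv2.imwrite("pics/w4.png",cv2.resize(f["frame"][:,:,::-1],None,fx=1.5,fy=1.5,interpolation=cv2.INTER_CUBIC))
```

```text
[ 0.89  1.07 -1.19  2.15  1.73  0.93  0.08]
tgt [ 0.585 -0.11   0.01 ] delta [-28.    0.6  10.1] [-0.  -9.7  0.1] | now box [-0.0998 -0.0007] 0.0098 zaxis [ 0.34 -0.06 -0.94] F [-1.3  0.2  0.1] t 16.85
[ 6.04000e-01 -1.20000e-01 -2.04000e-01  9.07200e+01  1.29907e+02
  8.50000e-01] [-0.0493 -0.0064] -0.028
```

View pics/w4.png

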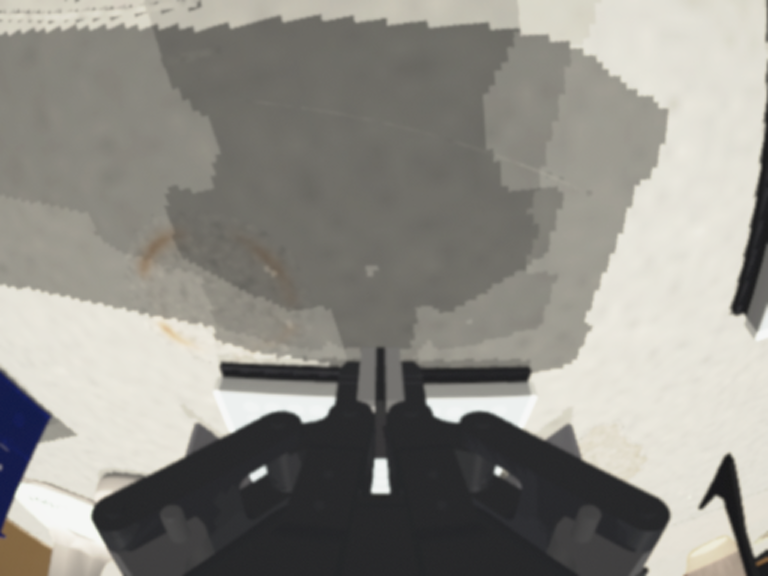

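The plate's rear edge runs from (221,370) to (530,375), so it's within about 2 mm laterally and 0.02 rad. Its nose is at the flap. I'll continue while leaning further.

{"fn": "carry_out", "kwargs": {"deltas": "-3 0 1 0 -1 0; -7 0 2 0 -2 0; -10 0 3.5 0 -3 0; -14 0 5 0 -5 0; -17 0 6.5 0 -6 0; -21 1 8 0 -7 0; -25 1 9.5 0 -9 0; -28 1 11 0 -10 0"}}

```text
time: 17.8
tool_pos: [0.5849, -0.1096, 0.0092]
tool_rot: [0.26, 0.084, 0.962, -0.023]
ft_force: [-6.2, 1.2, 7.8]
opening: -0.0001
gripper_force: 3.6
```

Run:
```python
from h import *
print(arm.read_state()['joints'].round(2)); go(-.04,0.001,.008,40)
f,o=plate("top")
for q in o[:2]: print(np.round(q,3), inbox(B,q[:2]).round(4), round(q[2]-B[2],3))
```

```text
[ 0.9   1.13 -1.18  2.2   2.03  0.98 -0.11]
tgt [ 0.615 -0.114  0.008] delta [-25.4   0.4  16.2] [ 0.  -9.7  0.1] | now box [-0.0701  0.0006] 0.0092 zaxis [ 0.5  -0.09 -0.86] F [-6.2  1.2  7.8] t 17.8
[ 6.2700e-01 -1.2300e-01 -1.8900e-01  7.8275e+01  1.2651e+02  6.6000e-01] [-0.0266 -0.0049] -0.013
[ 4.69000e-01  9.50000e-02 -1.44900e+00  1.22768e+02  1.78947e+02
  6.30000e-01] [-0.2196  0.1819] -1.273
```

The upward force suggests the tip's end face is bearing on the plate's top edge. I'll back off a little, lean fully and lower, then check the force in free air.

Run:
```python
from h import *
go(-.078,0.0,.009,30);go(-.078,0.0,.007,40)
```

```text
tgt [ 0.577 -0.109  0.009] delta [ 6.7 -0.5 -4. ] [0.  0.2 0.1] | now box [-0.0702  0.0005] 0.0089 zaxis [ 0.5  -0.09 -0.86] F [-0.3  0.1 -0.2] t 17.9
tgt [ 0.577 -0.109  0.007] delta [ 7.7 -0.5 -2.3] [ 0.  -9.8  0.1] | now box [-0.0702  0.0005] 0.0089 zaxis [ 0.5  -0.09 -0.86] F [-0.3  0.1 -0.2] t 17.9
```

{"fn": "carry_out", "kwargs": {"deltas": "4 0 -2 0 0 0; 7 0 -4 0 0 0; 9 0 -5 0 -3 0; 9 0 -5 0 -6 0; 9 0 -5 0 -9 0; 9 0 -4 0 -10 0; 8 0 -3 0 -10 0; 8 0 -2 0 -10 0"}}

```text
time: 18.7
tool_pos: [0.5771, -0.1084, 0.0069]
tool_rot: [0.342, 0.082, 0.936, -0.03]
ft_force: [0.7, -0.1, 0.0]
opening: -0.0
gripper_force: 0.0
```

Run:
```python
from h import *
print(arm.read_state()['joints'].round(2));go(-.04,0.0,.007,40)
```

```text
[ 0.92  1.23 -1.18  2.32  2.36  1.15 -0.31]
tgt [ 0.614 -0.115  0.007] delta [-29.1  -0.4  24.4] [0.  0.2 0.1] | now box [-0.078   0.0003] 0.0069 zaxis [ 0.63 -0.11 -0.76] F [ 0.7 -0.1  0. ] t 18.7
```

Free at z = 7 mm with a 40° lean, so there's no table contact. I'll push on.

{"fn": "carry_out", "kwargs": {"deltas": "-4 0 3.3 0 0 0; -7 0 5.9 0 0 0; -11 0 9.2 0 0 0; -15 0 12.6 0 0 0; -18 0 15.1 0 0 0; -22 0 18.4 0 0 0; -26 0 21.8 0 0 0; -29 0 24.4 0 0 0"}}

```text
time: 19.5
tool_pos: [0.6147, -0.115, 0.0069]
tool_rot: [0.342, 0.081, 0.936, -0.03]
ft_force: [-2.4, 0.7, 2.5]
opening: -0.0002
gripper_force: 1.2
```

Run:
```python
from h import *
print(arm.read_state()['joints'].round(2));go(-.005,0.0,.007,42)
f=optics.grab_frame("wrist")
cv2.imwrite("pics/w5.png",cv2.resize(f["frame"][150:,:,::-1],None,fx=1.5,fy=1.5,interpolation=cv2.INTER_CUBIC))
```

```text
[ 0.9   1.22 -1.17  2.23  2.33  1.08 -0.25]
tgt [ 0.649 -0.122  0.007] delta [-26.7  -0.5  22.4] [ 0.  -1.8  0.1] | now box [-0.0398  0.0004] 0.0069 zaxis [ 0.64 -0.11 -0.76] F [-2.4  0.7  2.5] t 19.5
```

View pics/w5.png

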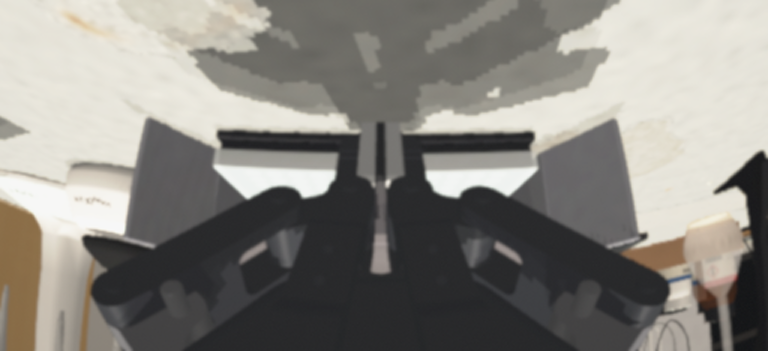

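The plate spans (218–532) between wing ends at 147 and 618. It's centred and square, with its nose under the flap. I'll continue.

{"fn": "carry_out", "kwargs": {"deltas": "-3 0 3 0 0 0; -7 0 6 0 0 0; -10 0 8.5 0 -1 0; -13 0 11 0 -2 0; -17 0 14.3 0 -2 0; -20 0 16.8 0 -2 0; -23 0 19.3 0 -2 0; -27 0 22.6 0 -2 0"}}

```text
time: 20.35
tool_pos: [0.6492, -0.1211, 0.007]
tool_rot: [0.358, 0.081, 0.93, -0.032]
ft_force: [0.1, 0.6, -0.6]
opening: -0.0002
gripper_force: 0.4
```

Run:
```python
from h import *
go(.015,0.0,.007,42);go(.026,0.0,.007,42)
```

```text
tgt [ 0.669 -0.125  0.007] delta [-14.6  -0.5  13.3] [0.  0.2 0.1] | now box [-0.0048  0.0005] 0.007 zaxis [ 0.66 -0.12 -0.74] F [ 0.1  0.6 -0.6] t 20.35
tgt [ 0.679 -0.127  0.007] delta [-22.8  -0.6  20.7] [0.  0.2 0.1] | now box [-0.0048  0.0005] 0.007 zaxis [ 0.66 -0.12 -0.74] F [ 0.1  0.6 -0.6] t 20.35
```

{"fn": "carry_out", "kwargs": {"deltas": "-3 0 2.7 0 0 0; -6 0 5.5 0 0 0; -9 0 8.2 0 0 0; -12 0 10.9 0 0 0; -15 0 13.6 0 0 0; -18 0 16.3 0 0 0; -21 0 19 0 0 0; -23.5 0 21.4 0 0 0"}}

```text
time: 21.15
tool_pos: [0.6805, -0.1266, 0.007]
tool_rot: [0.358, 0.081, 0.93, -0.032]
ft_force: [-1.3, 1.3, 2.0]
opening: 0.0
gripper_force: 1.1
```

Run:
```python
from h import *
go(.027,0.0,.007,42);go(-.06,0,.009,42)
f,o=plate("top")
for q in o[:2]: print(np.round(q,3), inbox(B,q[:2]).round(4), round(q[2]-B[2],3))
```

```text
tgt [ 0.68  -0.127  0.007] delta [ 0.  -0.6 -0. ] [0.  0.2 0.1] | now box [0.027  0.0006] 0.007 zaxis [ 0.66 -0.12 -0.74] F [-1.3  1.3  2. ] t 21.15
tgt [ 0.595 -0.112  0.009] delta [ 63.1  -0.4 -59.9] [0.  0.2 0.1] | now box [0.027  0.0006] 0.007 zaxis [ 0.66 -0.12 -0.74] F [-1.3  1.3  2. ] t 21.15
[ 4.69000e-01  9.40000e-02 -1.45600e+00  1.23276e+02  1.81141e+02
  9.70000e-01] [-0.2202  0.1811] -1.28
```

{"fn": "carry_out", "kwargs": {"deltas": "-1 0 1 0 0 0; -2.2 0 2 0 0 0; -2.2 0 2 0 0 0; 2 0 -2 0 0 0; 8 0 -7.5 0 0 0; 15 0 -14 0 0 0; 23 0 -21 0 0 0; 31 0 -29 0 0 0"}}

```text
time: 22.05
tool_pos: [0.6372, -0.119, 0.0075]
tool_rot: [0.358, 0.081, 0.93, -0.032]
ft_force: [0.0, 1.2, 0.2]
opening: -0.0001
gripper_force: 0.0
```

{"fn": "carry_out", "kwargs": {"deltas": "8 0 -7 0 0 0; 16 0 -15 0 0 0; 24 0 -23 0 0 0; 32 0 -31 0 0 0; 40 0 -39 0 0 0; 48 0 -48 0 0 0; 54 0 -58 0 0 0; 60 0 -68 0 0 0"}}

```text
time: 22.85
tool_pos: [0.5487, -0.1034, 0.018]
tool_rot: [0.358, 0.081, 0.93, -0.032]
ft_force: [0.7, 0.8, 0.4]
opening: 0.0002
gripper_force: 0.0
```

Run:
```python
from h import *
go(-.12,0,.15,10); print(arm.read_state()["joints"].round(2))
```

```text
tgt [ 0.536 -0.101  0.15 ] delta [ -78.9   -0.4 -106.7] [ 0.  32.2  0.1] | now box [-0.1068  0.0003] 0.018 zaxis [ 0.66 -0.12 -0.74] F [0.7 0.8 0.4] t 22.85
[ 0.93  1.24 -1.19  2.41  2.41  1.23 -0.37]
```

{"fn": "carry_out", "kwargs": {"deltas": "-10 0 -13 0 4 0; -20 0 -27 0 8 0; -30 0 -40 0 12 0; -40 0 -53 0 16 0; -50 0 -67 0 20 0; -60 0 -80 0 24 0; -70 0 -93 0 28 0; -79 0 -107 0 32 0"}}

```text
time: 23.65
tool_pos: [0.5356, -0.1008, 0.1513]
tool_rot: [0.087, 0.086, 0.992, -0.008]
ft_force: [-0.4, -1.4, -0.7]
opening: -0.0001
gripper_force: 0.0
```

{"fn": "carry_out", "kwargs": {"deltas": "0 0 0 0 0 8; 0 0 0 0 0 16; 0 0 0 0 0 24; 0 0 0 0 0 32; 0 0 0 0 0 40; 0 0 0 0 0 48; 0 0 0 0 0 56; 0 0 0 0 0 64"}}

```text
time: 24.45
tool_pos: [0.5356, -0.101, 0.1499]
tool_rot: [0.079, 0.601, 0.794, 0.039]
ft_force: [0.0, -1.0, 0.8]
opening: -0.0002
gripper_force: 0.0
```

{"fn": "carry_out", "kwargs": {"deltas": "0 0 0 0 0 8; 0 0 0 0 0 16; 0 0 0 0 0 24; 0 0 0 0 0 32; 0 0 0 0 0 40; 0 0 0 0 0 48; 0 0 0 0 0 56; 0 0 0 0 0 64"}}

```text
time: 25.25
tool_pos: [0.5355, -0.1009, 0.1499]
tool_rot: [0.046, 0.931, 0.355, 0.075]
ft_force: [-0.7, 0.1, 0.4]
opening: -0.0
gripper_force: 0.0
```

Run:
```python
from h import *
print(arm.read_state()["joints"].round(2));go(-.2,0,.08,20)
```

```text
[ 0.78  0.6  -0.96  2.    0.81  0.75 -1.5 ]
tgt [ 0.457 -0.087  0.08 ] delta [-56.5 -71.2  54.8] [ -11.1   -5.3 -127.8] | now box [-0.1202  0.0005] 0.1499 zaxis [ 0.17 -0.03 -0.98] F [-0.7  0.1  0.4] t 25.25
```

Run:
```python
import h
from h import *
h.rot=_rot
go(-.19,0,.10,15)
```

```text
Traceback (most recent call last):
NameError: name '_rot' is not defined. Did you mean: 'rot'?
```

Run:
```python
import h
h.rot=h._rot
h.go(-.19,0,.10,15)
```

```text
tgt [ 0.467 -0.089  0.1  ] delta [-48.2 -60.6  36.9] [-2.1  4.6 51.8] | now box [-0.1202  0.0005] 0.1499 zaxis [ 0.17 -0.03 -0.98] F [-0.7  0.1  0.4] t 25.25
```

{"fn": "carry_out", "kwargs": {"deltas": "-6 -8 5 0 1 7; -12 -15 9 -1 1 13; -18 -23 14 -1 2 20; -24 -30 18 -1 2 26; -30 -38 23 -1 3 32; -36 -45 28 -2 4 39; -42 -53 32 -2 4 46; -48 -61 37 -2 5 52"}}

```text
time: 26.05
tool_pos: [0.4679, -0.0891, 0.1]
tool_rot: [0.011, 0.99, -0.065, 0.126]
ft_force: [-0.0, 1.3, -0.5]
opening: 0.0002
gripper_force: 0.0
```

Run:
```python
from h import *
print(arm.read_state()["tool_pos"])
f=optics.grab_frame("wrist"); a=f["frame"][:,:,::-1]
g=optics.grab_frame("top")["frame"][90:210,240:380,::-1]
for n in("well_plate","flap_edge","loose_cap"): print(n,[(r["confidence"],np.round(r["xy"])) for r in look_for("wrist",n)][:3])
A=cv2.resize(a[0:190,90:400],None,fx=1.9,fy=1.9,interpolation=cv2.INTER_CUBIC); A=A[:360]
G=cv2.resize(g,(280,240),interpolation=cv2.INTER_CUBIC)
C=np.zeros((600,600,3),np.uint8); C[:A.shape[0],:A.shape[1]]=A[:, :600]; C[360:600,:280]=G
cv2.imwrite("pics/w6.png",C)
```

```text
[ 0.46791821 -0.08909134  0.09996832]
well_plate [(0.79, array([ 68., 233.]))]
flap_edge [(0.94, array([279.,   3.]))]
loose_cap []
```

View pics/w6.png

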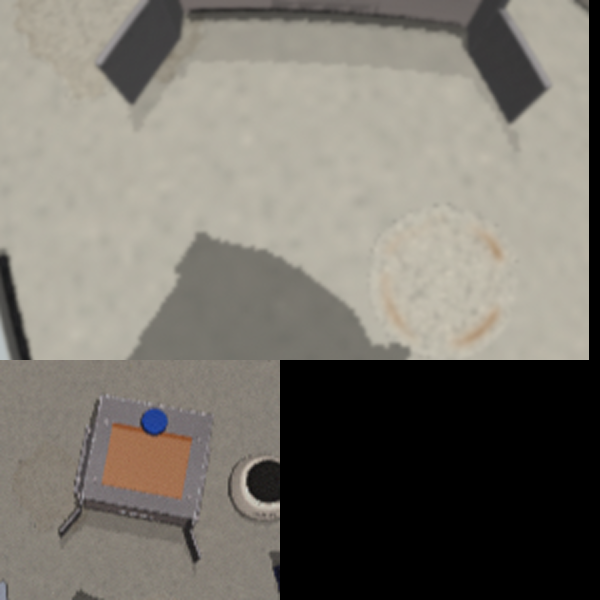

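The mouth is clear and the flap's lower edge hangs in a straight line near crop (330,14), with no plate showing below it. The cap is still in place. I'll check the edge position against the shut geometry.

Run:
```python
from h import *
f=optics.grab_frame("wrist")
for p in[(200,12),(330,15),(460,30),(133,104),(511,122)]:
    z=0 if p[1]>90 else .012; X=onzw(f,(90+p[0]/1.9,p[1]/1.9),z); print(p,inbox(B,X[:2]).round(4))
print(arm.read_state()["time"])
```

```text
(200, 12) [0.0059 0.0648]
(330, 15) [0.0052 0.0011]
(460, 30) [ 0.0041 -0.0631]
(133, 104) [-0.0398  0.0965]
(511, 122) [-0.0384 -0.0923]
26.35
```

Relative to the wing feet (which read +6 mm), the flap edge is at x ≈ 0, so it's shut. Handing in.

```bash
python3 -c "
from rig import close_job
print(close_job())"
```

```text
the job is handed in; nothing more can be done
None
```

I slid the black well plate into the dark box and handed the job in at about 26 s; the last pictures show the flap hanging shut behind it, the mouth clear, and the cap still on the roof.

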